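Pack two corner fin plates into the order tray

TASK

Pack the two large L-shaped corner plates into the shallow rectangular order tray, so that both lie flat on its floor side by side. They only fit when turned to interlock, each with its outer corner in an opposite corner of the tray; the smaller L plate and the straight plate are not part of this order.

Things in the scene. Friction and masses are not known exactly. Their poses are not given: they have to be found in the camera images.
- tray_in (a point): Centre of the inner floor of the fixed, shallow grey rectangular tray with a black floor. Inside it measures 180 mm along its x axis and 130 mm along its y axis; walls 5 mm thick, rising 15 mm above the inner floor; the inner floor is 5 mm above the table; z is up.
- plate_a_grip (a point): Large steel L plate, 0.5 kg, lying flat: middle of its upright fin, 42 mm above the underside. Plate 6 mm thick; legs 100 mm long from the outer corner along +x and +y, 50 mm wide. From this point: outer corner (-37,-37) mm, leg ends +63 mm, inner corner (13,13). The fin (10 mm thick, 36 long, top 66 mm above the underside) runs at 45 deg between +x and +y: pinch it across its thickness.
- plate_b_grip (a point): The same point, with the same axes, on the second large L plate, which is identical to the first. The similar L plate with 32 mm wide, 64 mm long legs and the straight 120 mm plate are bystanders.
Mind the look-alikes: they are no part of the job. What is shaped like the part that bears plate_a_grip but yellow is not meant.

How it is judged:
By the outcome, as a careful person would: the job done as asked, in the order asked, and still so for the second after the job is handed in, with the robot touching nothing.
It also fails if it takes over 50 s, if anything falls off the work surface, if the arm or the gripper's body presses on something with over 40 N, if the wrist force passes 120 N, or if a joint passes its speed limit or range.

ROBOT

A 6-joint arm with a two-finger parallel gripper is mounted at the origin on the work surface. World frame = base frame: x ahead of the robot, y to its left, z up, the work surface at z = 0. Lengths are in m, angles in rad, forces in N, time in s.
With the tool pointing down it reaches from about 0.375 to 0.975 m from the base axis. Payload 3.8 kg.
Tool frame: the origin (TCP) lies on the centre line of the jaws, within the pads' length; the fingertips stand 17 mm ahead of it and the grasp point (between the pads) lies 2 mm behind it (bot.tip_extent is the distance from the TCP to the fingertips, in m); z points along the fingers, y is the line along which they close (so a half turn about z gives the same grasp; the last joint's range is limited). The gripper opens to 85 mm and grips with 20 to 120 N. Pads are 22 mm wide; open, the fingers measure 114 mm over their backs; the gripper's body (76 mm by 85 mm) begins 54 mm behind the grasp point. The pads swing forward as they close: fully open they stand 13 mm farther back than shut.
Start: joints at [-1.38, 0.264, 1.604, -0, 1.274, -0.037], TCP at [0.152, -0.658, 0.248] pointing down, gripper open.
Joint ranges: [-2.63, 2.63], [-0.94, 2.18], [0.31, 2.57], [-1.31, 4.45], [0, 2.66], [-2.55, 2.55]. Speed limits (rad/s): [2.57, 2.57, 3.14, 3.14, 3.14, 3.14].

INTERFACE

Orientations are given as a rotation vector (axis times angle).
In Python, from workcell import readout, read_camera, finish_job, bot gives the robot as it stands.
- The arm moves only by the tool jog_arm, never from a script. Its argument "deltas" is one flat list of numbers, 7 for each row, row after row: the shift along the tool's x, y, z in m, then the turn, a rotation vector about the tool's x, y, z in degrees, then the gripper command: -1 is shut, 1 is fully open, values between are in proportion. A call has 1 to 8 rows; each row is the pose to reach, as a shift and turn from the pose commanded when the call began, along the tool's axes at that moment; what a row does not reach only later rows make up. A row lasts 1/10 s, in which the tool goes at most 50 mm and 8.59 degrees, less where a joint would pass 70% of its speed; a pose out of reach is approached as far as the arm can. A call with a gripper value outside its range is refused whole. The fingers move at their own pace and stop on an object; "squeeze" is the grip in N (left out, the last holds). Time passes only in rows, so rows that repeat a pose let the fingers close. It gives the time, the measured TCP pose, the force, the opening and the grip force at its end, in the units of the state.
- readout.read_state(): the state, without advancing time (a new reading comes with each control period).
- read_camera(name): name is "scene" or "top" or "wrist"; returns a dict with "color" (420x560x3 uint8, blue, green, red), "fx", "fy", "cx", "cy" (pixels), "origin" and "attitude" of the camera in the world. Camera axes: x right, y down, z forward; pixel columns grow to the right and rows downward; lengths in m; the calibration is good to about 2 mm. A picture is of the moment at which its call begins. There is no depth.
- finish_job(): hands the job in; it is judged then, once.
The state is a dict: "time": time; "q": joint angles; "joint_vel": joint speeds; "joint_torque": joint torques, N m; "tool_pos": TCP position; "tcp_rot": TCP orientation; "wrist_force": force on the tool from outside, world axes, zero at the start; "torque": the same for the moment, N m; "width": opening from 0.0 (shut) to 1.0 (fully open); "grip_force": force on a finger pad.
Only numpy, scipy, OpenCV 4.12 (cv2) and the standard library are available. Lean on these libraries where they do the work, as an engineer would, in place of code of your own. Each camera call takes 0.05 s, during which the arm holds its last target. There are 200 camera calls.

## Working session

There is one attempt and no reset: what is moved stays moved. The work goes in short steps, Python scripts to look and compute and a tool call to move; the robot and the scene stay as the last step left them, time stands still between calls to the robot, and variables do not carry over. Pictures are saved under pics/ and viewed, at most 13 in all, crops included, and the job is handed in when it is done.

Besides the shell and the picture viewer there is one more tool, called after "Call:" by a JSON object that holds its "op" and its "data", one argument or row to a line. jog_arm: Moves the arm, as the interface text tells. Its arguments: {"type":"object","properties":{"deltas":{"type":"array"},"squeeze":{"type":"number"}},"required":["deltas"]}

```bash
mkdir -p pics; python3 - <<'E'
from workcell import readout, read_camera, bot
import cv2, pickle
for n in ("top","scene"):
    c=read_camera(n); cv2.imwrite(f"pics/{n}0.png",c["color"]); pickle.dump(c,open(f"{n}0.pkl","wb"))
    print(n,c["fx"],c["cx"],c["cy"],c["origin"],c["attitude"])
s=readout.read_state(); print(s["time"],s["tool_pos"],s["tcp_rot"],s["width"])
E
```

```text
top 488.6780712915162 282.4256681304335 205.46617239025318 [0.42442253 0.00121008 1.15482302] [-2.18114839  2.22241478 -0.09291138]
scene 426.09122045212547 280.7783737913555 215.15807849398726 [1.02378388 0.20914619 0.80298476] [-1.50828033 -2.20603073  0.77131323]
0.1 [ 0.15230052 -0.65694209  0.24707182] [-3.11921569e+00 -3.56740959e-01  2.07276888e-04] 0.9998350432948555
```

View pics/top0.png

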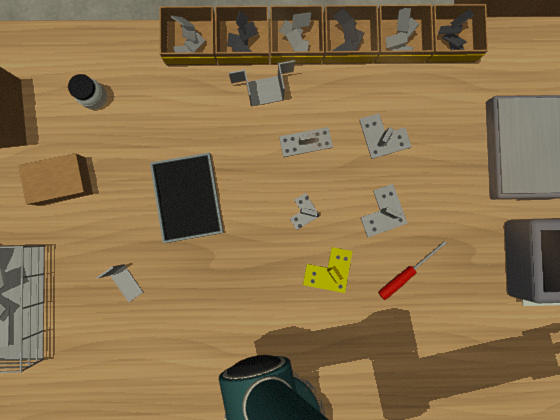

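View pics/scene0.png

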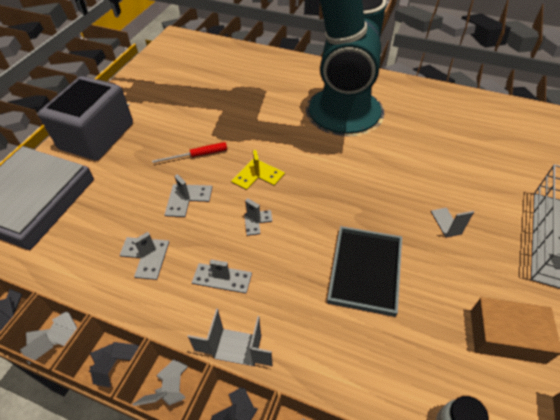

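The top view shows two large grey L plates at about (385,136) and (385,212). The small grey L at (305,211), the straight plate at (305,142) and the yellow L at (330,270) are not meant. The tray is at (187,197), turned slightly. I'll confirm with a crop and fit the poses in the same step.

```bash
cat > h.py <<'E'
import numpy as np, cv2
from scipy.spatial.transform import Rotation as R
from scipy.optimize import minimize
def proj(c,P):
    P=np.atleast_2d(P); p=(P-c["origin"])@R.from_rotvec(c["attitude"]).as_matrix()
    return np.c_[c["fx"]*p[:,0]/p[:,2]+c["cx"], c["fy"]*p[:,1]/p[:,2]+c["cy"]]
def unproj(c,uv,z):
    uv=np.atleast_2d(uv); d=np.c_[(uv[:,0]-c["cx"])/c["fx"],(uv[:,1]-c["cy"])/c["fy"],np.ones(len(uv))]@R.from_rotvec(c["attitude"]).as_matrix().T
    o=np.array(c["origin"]); return o+d*((z-o[2])/d[:,2])[:,None]
def place(poly,x,y,th,z):
    c,s=np.cos(th),np.sin(th); q=poly@np.array([[c,s],[-s,c]]); return np.c_[q+[x,y],np.full(len(q),z)]
L=np.array([[-37,-37],[63,-37],[63,13],[13,13],[13,63],[-37,63]])/1000
S=4
def fit(c,mask,poly,z,x0,fin=None,ths=None):
    """IoU fit of a polygon (plus optional fin prism) to mask"""
    m=cv2.resize(mask,None,fx=S,fy=S,interpolation=cv2.INTER_LINEAR)>127
    def sil(p):
        im=np.zeros(m.shape,np.uint8)
        f=lambda q: np.round(((proj(c,q)+.5)*S-.5)*16).astype(np.int32)
        cv2.fillPoly(im,[f(place(poly,*p,z))],1,shift=4)
        if fin is not None:
            q=np.vstack([place(fin,*p,.006),place(fin,*p,.066)])
            cv2.fillConvexPoly(im,cv2.convexHull(f(q)),1,shift=4)
        return im>0
    cost=lambda p:-(sil(p)&m).sum()/(sil(p)|m).sum()
    best=None
    for th in (ths if ths is not None else np.arange(0,6.28,.26)):
        st=np.array([x0[0],x0[1],th]); sim=np.vstack([st,st+[.01,0,0],st+[0,.01,0],st+[0,0,.15]])
        r=minimize(cost,st,method="Nelder-Mead",options=dict(initial_simplex=sim,maxiter=120,xatol=1e-4,fatol=1e-5))
        if best is None or r.fun<best.fun: best=r
    return best.x,best.fun
a=np.sqrt(.5); FIN=np.array([[18,5],[18,-5],[-18,-5],[-18,5]])/1000@np.array([[a,a],[-a,a]])
TR=np.array([[-95,-70],[95,-70],[95,70],[-95,70]])/1000
E
python3 - <<'E'
from h import *; import pickle
c=pickle.load(open("top0.pkl","rb")); im=c["color"]
cv2.imwrite("pics/crop0.png",cv2.resize(im[100:245,280:425],None,fx=4,fy=4,interpolation=cv2.INTER_CUBIC))
b=cv2.GaussianBlur(im,(3,3),0); hsv=cv2.cvtColor(b,cv2.COLOR_BGR2HSV)
m=((hsv[...,1]<75)).astype(np.uint8)*255
n,lab,st,ce=cv2.connectedComponentsWithStats(m)
ov=cv2.resize(im,None,fx=4,fy=4)
for nm,uv in (("P1",(385,136)),("P2",(385,212)),("tray",(187,197))):
    k=[i for i in range(1,n) if st[i,4]>150 and st[i,0]-5<uv[0]<st[i,0]+st[i,2]+5 and st[i,1]-5<uv[1]<st[i,1]+st[i,3]+5 and st[i,4]<9000]
    mk=np.isin(lab,k).astype(np.uint8)*255
    print(nm,[(st[i].tolist()) for i in k])
    if nm=="tray":
        q,_=max((cv2.convexHull(np.argwhere(mk)[:,::-1].astype(np.int32)),0) for _ in [0])
        mk=cv2.fillConvexPoly(np.zeros_like(mk),q,255)
        x,f=fit(c,mk,TR,.02,unproj(c,uv,.02)[0][:2],ths=[0,.2,-.2])
        poly=place(TR,*x,.02)
    else:
        x,f=fit(c,mk,L,.006,unproj(c,uv,.006)[0][:2],FIN); poly=place(L,*x,.006)
    print(x,np.degrees(x[2]),f)
    cv2.polylines(ov,[np.round((proj(c,poly)+.5)*4-.5).astype(np.int32)],True,(0,0,255),1)
cv2.imwrite("pics/ov.png",ov[340:1000,560:1700][:,:][:, :][::1,::1][:600] if 0 else cv2.resize(ov[400:1000,560:1700],(798,420)))
E
```

```text
P1 [[360, 114, 51, 45, 1338]]
[ 0.64804135 -0.26598082  4.98030457] 285.35043233007804 -0.9707339449541285
P2 [[361, 184, 46, 53, 1343]]
[ 0.47069005 -0.27350604  0.30886136] 17.696452231495876 -0.9749301067876621
tray [[150, 153, 73, 90, 5033]]
[0.5164121  0.19724266 0.16063613] 9.203772011222227 -0.9683790644264475
```

View pics/crop0.png

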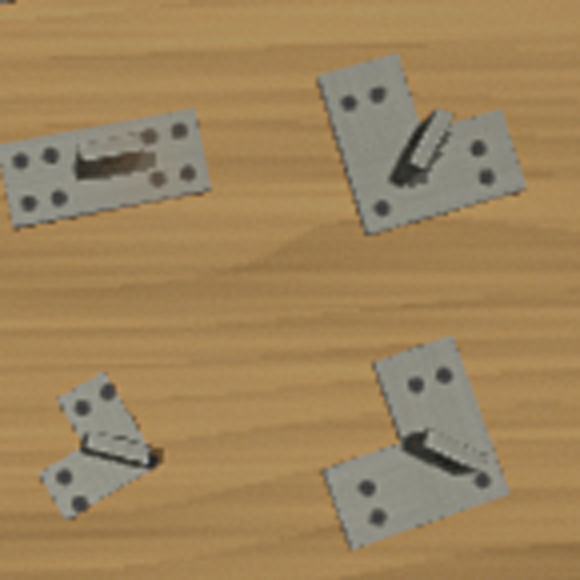

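View pics/ov.png

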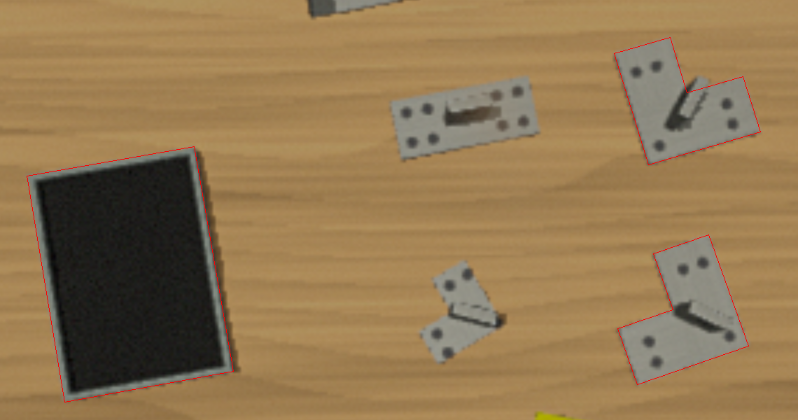

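The crop confirms it: the two large L plates are at top right, crop (420,145), and bottom right, crop (415,445). The small L (100,445) and the straight plate (105,165) are bystanders. The overlay fits well, except that the tray outline takes in a sliver of shadow on its right side. Next I'll cross-check the tray by its black floor and work out the moves.

```bash
cat >> h.py <<'E'
def delta(x,y,z,yaw,st=None):
    from workcell import readout
    s=st or readout.read_state(); A=R.from_rotvec(s["tcp_rot"]); t=np.radians(yaw)
    yt=np.array([np.cos(t),np.sin(t),0]); zt=np.array([0,0,-1.]); B=np.c_[np.cross(yt,zt),yt,zt]
    d=A.inv().apply(np.array([x,y,z])-s["tool_pos"]); r=(A.inv()*R.from_matrix(B)).as_rotvec(degrees=True)
    print("t",round(s["time"],2),"d",d.round(4),"rot",r.round(2),"w",round(s["width"],3),"F",np.round(s["wrist_force"],1),"q",np.round(s["q"],2))
E
python3 - <<'E'
from h import *; import pickle
c=pickle.load(open("top0.pkl","rb")); im=c["color"]
m=np.zeros(im.shape[:2],np.uint8); m[140:255,140:235]=((im.max(2)<60)[140:255,140:235])*255
n,lab,st,ce=cv2.connectedComponentsWithStats(m); k=1+st[1:,4].argmax(); print(st[k])
m=(lab==k).astype(np.uint8)*255
I=np.array([[-90,-65],[90,-65],[90,65],[-90,65]])/1000
for z in (.005,.02): print(z,fit(c,m,I,z,(.516,.198),ths=[.16]))
delta(.648,-.266,.14,60.35)
E
```

```text
[ 153  156   67   84 4256]
0.005 (array([0.51773245, 0.20016506, 0.15329258]), np.float64(-0.9851372006696266))
0.02 (array([0.5163868 , 0.19751175, 0.15487788]), np.float64(-0.9715843407024705))
t 0.1 d [ 0.5712 -0.2687  0.1077] rot [-5.000e-02 -1.400e-01 -1.373e+02] w 1.0 F [-0.2 -0.3 -0.1] q [-1.38  0.26  1.61  0.    1.27 -0.04]
```

Call:
{"op": "jog_arm", "data": {
  "deltas": [0,0,-0.05,0,0,0,1,0.57,-0.27,-0.06,0,0,-137,1,0.57,-0.27,-0.06,0,0,-137,1,0.57,-0.27,-0.06,0,0,-137,1,0.57,-0.27,-0.06,0,0,-137,1,0.57,-0.27,-0.06,0,0,-137,1,0.57,-0.27,-0.06,0,0,-137,1,0.57,-0.27,-0.06,0,0,-137,1],
  "squeeze": 60
}}

```text
time: 0.9
tool_pos: [0.4278, -0.4385, 0.3034]
tcp_rot: [-2.516, -1.881, 0.0]
wrist_force: [1.2, -0.0, 0.1]
width: 1.003
grip_force: 0.0
```

```bash
python3 -c "
from h import *; delta(.648,-.266,.14,60.35)"
```

```text
t 0.9 d [0.2277 0.1625 0.1634] rot [-1.000e-02 -4.000e-02 -7.679e+01] w 1.003 F [ 1.2 -0.   0.1] q [-0.84  0.12  1.67  0.    1.35 -0.55]
```

Call:
{"op": "jog_arm", "data": {
  "deltas": [0.228,0.163,0.163,0,0,-77,1,0.228,0.163,0.163,0,0,-77,1,0.228,0.163,0.163,0,0,-77,1,0.228,0.163,0.163,0,0,-77,1,0.228,0.163,0.163,0,0,-77,1,0.228,0.163,0.163,0,0,-77,1,0.228,0.163,0.163,0,0,-77,1,0.228,0.163,0.163,0,0,-77,1]
}}

```text
time: 1.7
tool_pos: [0.6488, -0.2651, 0.1363]
tcp_rot: [-1.007, -2.969, -0.002]
wrist_force: [-0.8, 0.1, 0.5]
width: 1.0
grip_force: 0.0
```

Call:
{"op": "jog_arm", "data": {
  "deltas": [0,0,0,0,0,-8,1,0,0,0,0,0,-8,1,0,0,0,0,0,-8,1]
}}

```text
time: 2.0
tool_pos: [0.6483, -0.2689, 0.1404]
tcp_rot: [-0.819, -3.032, -0.0]
wrist_force: [-0.2, -1.3, -0.5]
width: 1.002
grip_force: 0.0
```

```bash
python3 -c "
from h import *; delta(.648,-.266,.040,60.35)
from workcell import read_camera
c=read_camera('wrist'); cv2.imwrite('pics/w1.png',c['color'])"
```

```text
t 2.0 d [0.0017 0.0023 0.1004] rot [-0.01 -0.05 -0.57] w 1.002 F [-0.2 -1.3 -0.5] q [-0.43  0.39  1.64 -0.    1.11 -1.47]
```

View pics/w1.png

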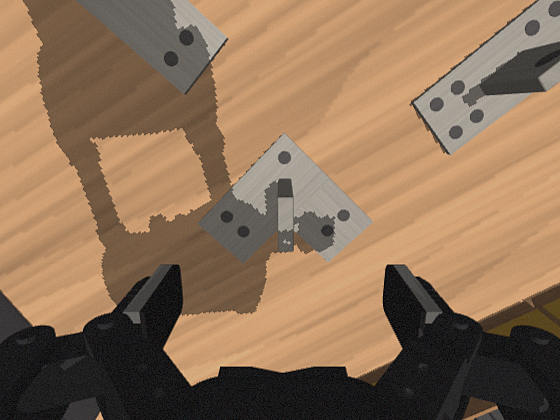

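The wrist view shows the plate at (285,200), with its fin upright and centred between the fingers. I'll go down and grip.

Call:
{"op": "jog_arm", "data": {
  "deltas": [0.002,0.002,0.05,0,0,-0.5,1,0.002,0.002,0.09,0,0,-0.5,1,0.002,0.002,0.1,0,0,-0.5,0.2,0.002,0.002,0.1,0,0,-0.5,-1,0.002,0.002,0.1,0,0,-0.5,-1,0.002,0.002,0.1,0,0,-0.5,-1,0.002,0.002,0.1,0,0,-0.5,-1,0.002,0.002,0.1,0,0,-0.5,-1],
  "squeeze": 60
}}

```text
time: 2.85
tool_pos: [0.6496, -0.2673, 0.0437]
tcp_rot: [0.8, 3.034, -0.002]
wrist_force: [-1.8, -0.8, 5.1]
width: 0.112
grip_force: 60.0
```

Call:
{"op": "jog_arm", "data": {
  "deltas": [0,0,0,0,0,0,-1,0,0,-0.03,0,0,0,-1,0,0,-0.08,0,0,0,-1,0,0,-0.12,0,0,0,-1,0,0,-0.12,0,0,0,-1]
}}

```text
time: 3.35
tool_pos: [0.6522, -0.2681, 0.1691]
tcp_rot: [0.797, 3.025, -0.003]
wrist_force: [1.5, -1.3, -3.0]
width: 0.106
grip_force: 59.1
```

```bash
python3 -c "
from h import *; delta(.4694,.2118,.16,53.9)
from workcell import read_camera
c=read_camera('wrist'); cv2.imwrite('pics/w2.png',c['color'])"
```

```text
t 3.35 d [0.3957 0.3274 0.0043] rot [0.12 0.77 6.57] w 0.106 F [ 1.5 -1.3 -3. ] q [-0.43  0.37  1.62  0.    1.14 -1.48]
```

View pics/w2.png

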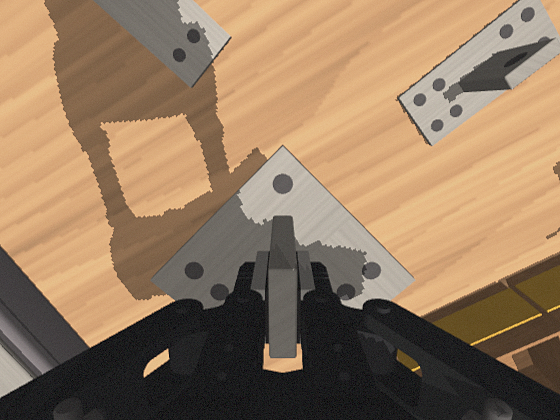

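The plate is held level. Its outer corner is at (283,146) and its leg corners at (153,277) and (414,277). I'll measure its offset in the hand from these points.

```bash
python3 -c "
from h import *
from workcell import read_camera,readout
c=read_camera('wrist'); s=readout.read_state()
# camera pose and the state are read together; plate top is 34 mm beyond TCP
A=R.from_rotvec(s['tcp_rot'])
P=unproj(c,[(283,146),(153,277),(414,277)],s['tool_pos'][2]-.034)
print('tool frame mm',(A.inv().apply(P-s['tool_pos'])*1000).round(1), [np.linalg.norm(P[0]-P[i]).round(4) for i in (1,2)])
delta(.4694,.2118,.16,53.9,s)"
```

```text
tool frame mm [[ 51.6   1.2  33.9]
 [-16.5 -67.1  34. ]
 [-16.7  70.3  34.1]] [np.float64(0.0965), np.float64(0.0971)]
t 3.45 d [0.3912 0.3278 0.0011] rot [0.02 0.1  6.57] w 0.105 F [-0.1 -0.1 -5.2] q [-0.43  0.37  1.63  0.    1.14 -1.48]
```

Call:
{"op": "jog_arm", "data": {
  "deltas": [0.02,0.02,0,0,0,6.5,-1,0.391,0.328,0,0,0,6.5,-1,0.391,0.328,0,0,0,6.5,-1,0.391,0.328,0,0,0,6.5,-1,0.391,0.328,0,0,0,6.5,-1,0.391,0.328,0,0,0,6.5,-1,0.391,0.328,0,0,0,6.5,-1,0.391,0.328,0,0,0,6.5,-1]
}}

```text
time: 4.25
tool_pos: [0.5124, 0.0896, 0.1572]
tcp_rot: [-0.971, -2.982, 0.004]
wrist_force: [0.0, -0.6, -4.4]
width: 0.109
grip_force: 59.0
```

```bash
python3 -c "
from h import *; delta(.4694,.2118,.12,53.9)"
```

```text
t 4.25 d [0.1065 0.0736 0.0374] rot [-0.24 -0.27  0.04] w 0.109 F [ 0.  -0.6 -4.4] q [ 0.13  0.05  2.02  0.    1.07 -0.82]
```

Call:
{"op": "jog_arm", "data": {
  "deltas": [0.1,0.07,0,0,0,0,-1,0.1,0.07,0.02,0,0,0,-1,0.1,0.07,0.037,0,0,0,-1,0.1,0.07,0.037,0,0,0,-1,0.1,0.07,0.037,0,0,0,-1,0.1,0.07,0.037,0,0,0,-1]
}}

```text
time: 4.85
tool_pos: [0.4762, 0.2028, 0.1228]
tcp_rot: [-0.972, -2.986, 0.002]
wrist_force: [0.7, 0.4, -4.6]
width: 0.112
grip_force: 59.5
```

```bash
python3 -c "
from h import *; delta(.4694,.2118,.045,53.9)
from workcell import read_camera
c=read_camera('wrist'); cv2.imwrite('pics/w3.png',c['color'])"
```

```text
t 4.85 d [0.0107 0.0035 0.0778] rot [-0.11 -0.04  0.04] w 0.112 F [ 0.7  0.4 -4.6] q [ 0.35  0.08  2.06 -0.    1.   -0.59]
```

View pics/w3.png

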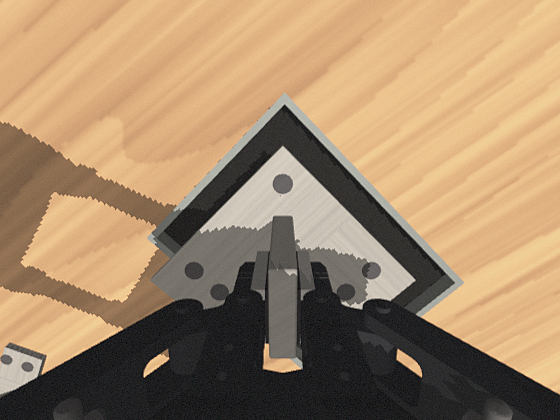

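The tray corner is at (285,94) and the plate edges run parallel to its walls. I'll check that corner against the map, then lower the plate.

```bash
python3 -c "
from h import *
from workcell import read_camera
c=read_camera('wrist'); print(unproj(c,[(285,94),(463,283),(152,238)],.02).round(4))
t=np.array([.517,.199,np.radians(8.9)])
print(place(TR,*t,.02).round(4)); delta(.4694,.2118,.046,53.9)"
```

```text
[[0.4136 0.2518 0.02  ]
 [0.5997 0.2805 0.02  ]
 [0.4366 0.1176 0.02  ]]
[[0.434  0.1151 0.02  ]
 [0.6217 0.1445 0.02  ]
 [0.6    0.2829 0.02  ]
 [0.4123 0.2535 0.02  ]]
t 4.95 d [0.0117 0.0027 0.078 ] rot [ 0.01  0.02 -0.02] w 0.108 F [-0.  -0.2 -4.3] q [ 0.35  0.08  2.06 -0.    1.   -0.59]
```

Call:
{"op": "jog_arm", "data": {
  "deltas": [0.01,0.003,0,0,0,0,-1,0.01,0.003,0.03,0,0,0,-1,0.01,0.003,0.055,0,0,0,-1,0.01,0.003,0.07,0,0,0,-1,0.01,0.003,0.077,0,0,0,-1,0.01,0.003,0.077,0,0,0,-1,0.01,0.003,0.077,0,0,0,-1]
}}

```text
time: 5.65
tool_pos: [0.4704, 0.212, 0.0486]
tcp_rot: [-0.973, -2.987, -0.0]
wrist_force: [-5.2, -1.8, 7.1]
width: 0.11
grip_force: 61.2
```

Call:
{"op": "jog_arm", "data": {
  "deltas": [0,0,0.001,0,0,0,-0.5,0,0,0.001,0,0,0,-0.2,0,0,0.001,0,0,0,0,0,0,0.001,0,0,0,0,0,0,-0.03,0,0,0,0,0,0,-0.08,0,0,0,0,0,0,-0.13,0,0,0,0,0,0,-0.13,0,0,0,0]
}}

```text
time: 6.45
tool_pos: [0.4757, 0.2142, 0.1854]
tcp_rot: [0.968, 2.976, 0.016]
wrist_force: [0.9, 0.1, 0.5]
width: 0.499
grip_force: 0.0
```

```bash
python3 -c "
from h import *; delta(.4707,-.2735,.16,-27.3)
from workcell import read_camera
c=read_camera('wrist'); cv2.imwrite('pics/w4.png',c['color'])"
```

```text
t 6.45 d [-0.2827 -0.3976  0.0225] rot [ 0.96 -0.14 81.26] w 0.499 F [0.9 0.1 0.5] q [ 0.38  0.01  2.01  0.    1.1  -0.57]
```

View pics/w4.png

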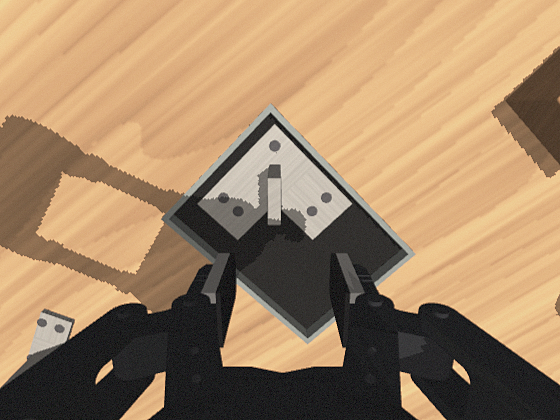

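Plate 1 lies flat in its corner of the tray, with its fin at (274,195). On to plate 2.

Call:
{"op": "jog_arm", "data": {
  "deltas": [-0.283,-0.398,0.02,0,0,81,1,-0.283,-0.398,0.02,0,0,81,1,-0.283,-0.398,0.02,0,0,81,1,-0.283,-0.398,0.02,0,0,81,1,-0.283,-0.398,0.02,0,0,81,1,-0.283,-0.398,0.02,0,0,81,1,-0.283,-0.398,0.02,0,0,81,1,-0.283,-0.398,0.02,0,0,81,1]
}}

```text
time: 7.3
tool_pos: [0.4646, -0.1893, 0.1588]
tcp_rot: [-2.494, -1.908, 0.001]
wrist_force: [1.6, 0.9, 0.3]
width: 1.002
grip_force: 0.0
```

```bash
python3 -c "
from h import *; delta(.4707,-.2735,.14,-27.3)"
```

```text
t 7.3 d [-0.0797  0.028   0.0187] rot [-0.12 -0.02 12.14] w 1.002 F [1.6 0.9 0.3] q [-0.44  0.01  2.06  0.    1.07 -0.17]
```

Call:
{"op": "jog_arm", "data": {
  "deltas": [-0.06,0.02,0.01,0,0,8,1,-0.06,0.02,0.015,0,0,8,1,-0.06,0.02,0.015,0,0,8,1,-0.06,0.02,0.015,0,0,8,1,-0.06,0.02,0.015,0,0,8,1]
}}

```text
time: 7.8
tool_pos: [0.4696, -0.2491, 0.1449]
tcp_rot: [-2.613, -1.74, 0.0]
wrist_force: [-0.6, -0.1, 0.6]
width: 1.001
grip_force: 0.0
```

```bash
python3 -c "
from h import *; delta(.4707,-.2735,.040,-27.3)"
```

```text
t 7.8 d [-0.0222  0.0106  0.1049] rot [-0.09 -0.04  4.62] w 1.001 F [-0.6 -0.1  0.6] q [-0.53  0.08  2.01  0.    1.04 -0.14]
```

Call:
{"op": "jog_arm", "data": {
  "deltas": [-0.022,0.011,0,0,0,4.6,1,-0.022,0.011,0.04,0,0,4.6,1,-0.022,0.011,0.085,0,0,4.6,1,-0.022,0.011,0.104,0,0,4.6,1,-0.022,0.011,0.104,0,0,4.6,-1,-0.022,0.011,0.104,0,0,4.6,-1,-0.022,0.011,0.104,0,0,4.6,-1,-0.022,0.011,0.104,0,0,4.6,-1],
  "squeeze": 60
}}

```text
time: 8.6
tool_pos: [0.4732, -0.2759, 0.0437]
tcp_rot: [2.681, 1.631, 0.003]
wrist_force: [0.2, -0.3, 0.2]
width: 0.33
grip_force: 0.0
```

Call:
{"op": "jog_arm", "data": {
  "deltas": [0,0,0,0,0,0,-1,0,0,0,0,0,0,-1,0,0,-0.03,0,0,0,-1,0,0,-0.08,0,0,0,-1,0,0,-0.12,0,0,0,-1,0,0,-0.12,0,0,0,-1,0,0,-0.12,0,0,0,-1]
}}

```text
time: 9.3
tool_pos: [0.4716, -0.2754, 0.1618]
tcp_rot: [2.683, 1.632, 0.001]
wrist_force: [-0.3, 1.3, -6.1]
width: 0.107
grip_force: 60.0
```

```bash
python3 -c "
from h import *; delta(.5646,.1862,.16,53.9)
from workcell import read_camera
c=read_camera('wrist'); cv2.imwrite('pics/w5.png',c['color'])"
```

```text
t 9.3 d [ 0.4527 -0.1298  0.0016] rot [ 6.00e-02  6.00e-02 -8.13e+01] w 0.107 F [-0.3  1.3 -6.1] q [-0.57  0.09  1.97 -0.    1.08 -0.1 ]
```

View pics/w5.png

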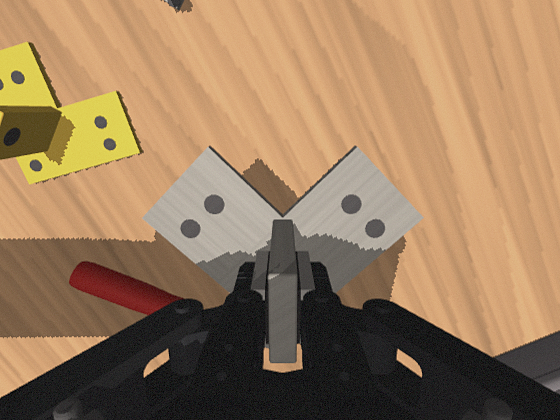

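Plate 2 is held level and centred, with its fin at (283,290) and its legs opening towards the top of the image. Carrying it to the tray.

Call:
{"op": "jog_arm", "data": {
  "deltas": [0.02,-0.006,0,0,0,-5,-1,0.453,-0.13,0,0,0,-81,-1,0.453,-0.13,0,0,0,-81,-1,0.453,-0.13,0,0,0,-81,-1,0.453,-0.13,0,0,0,-81,-1,0.453,-0.13,0,0,0,-81,-1,0.453,-0.13,0,0,0,-81,-1,0.453,-0.13,0,0,0,-81,-1]
}}

```text
time: 10.15
tool_pos: [0.5421, 0.09, 0.1577]
tcp_rot: [-1.372, -2.82, 0.006]
wrist_force: [0.8, -0.4, -5.7]
width: 0.112
grip_force: 60.0
```

Call:
{"op": "jog_arm", "data": {
  "deltas": [0,0,0,0,0,0,-1,0,0,0,0,0,0,-1,0,0,0,0,0,0,-1]
}}

```text
time: 10.45
tool_pos: [0.5427, 0.0875, 0.1588]
tcp_rot: [-1.382, -2.817, 0.005]
wrist_force: [0.1, 0.0, -5.3]
width: 0.109
grip_force: 60.8
```

```bash
python3 -c "
from h import *; delta(.5646,.1862,.16,53.9)"
```

```text
t 10.45 d [ 0.0646  0.0777 -0.0014] rot [ -0.25  -0.16 -16.17] w 0.109 F [ 0.1  0.  -5.3] q [ 0.11  0.11  1.96 -0.    1.08 -0.54]
```

Call:
{"op": "jog_arm", "data": {
  "deltas": [0.065,0.078,-0.001,0,0,-16.2,-1,0.065,0.078,-0.001,0,0,-16.2,-1,0.065,0.078,-0.001,0,0,-16.2,-1,0.065,0.078,0.02,0,0,-16.2,-1,0.065,0.078,0.035,0,0,-16.2,-1,0.065,0.078,0.035,0,0,-16.2,-1,0.065,0.078,0.035,0,0,-16.2,-1]
}}

```text
time: 11.15
tool_pos: [0.5655, 0.1859, 0.1252]
tcp_rot: [-0.974, -2.984, 0.003]
wrist_force: [0.5, 0.0, -5.0]
width: 0.109
grip_force: 62.1
```

```bash
python3 -c "
from h import *; delta(.5646,.1862,.046,53.9)
from workcell import read_camera
c=read_camera('wrist'); cv2.imwrite('pics/w6.png',c['color'])"
```

```text
t 11.15 d [ 0.0008 -0.0001  0.0792] rot [-0.13 -0.1  -0.05] w 0.109 F [ 0.5  0.  -5. ] q [ 0.28  0.22  1.9  -0.    1.03 -0.66]
```

View pics/w6.png

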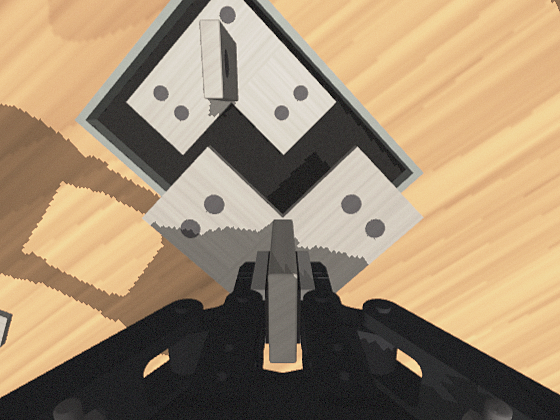

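Plate 1 sits in the far corner of this view, with leg ends at (180,153) and (283,153). Plate 2 is above the near part of the tray. A check in tray coordinates before lowering it.

```bash
python3 -c "
from h import *
from workcell import read_camera
c=read_camera('wrist'); t=np.radians(8.9); M=np.array([[np.cos(t),np.sin(t)],[-np.sin(t),np.cos(t)]])
f=lambda uv,z:((unproj(c,uv,z)[:,:2]-[.517,.199])@M.T*1000).round(1).tolist()
print('tray corners',f([(78,120),(421,175)],.02)); print('p1 leg corners',f([(127,101),(180,153),(283,153),(335,103),(232,104)],.011))
print('p2 leg corners',f([(146,216),(210,148),(283,216),(356,148),(421,216)],.125-.034))
delta(.5646,.1862,.046,53.9)"
```

```text
tray corners [[-92.6, -69.0], [95.3, 67.1]]
p1 leg corners [[-80.1, -39.5], [-32.5, -40.9], [18.5, 10.0], [19.6, 58.4], [-29.0, 8.9]]
p2 leg corners [[-14.5, -52.5], [-14.2, -5.5], [33.2, -4.9], [33.8, 42.4], [81.2, 43.0]]
t 11.25 d [ 0.0017 -0.0019  0.081 ] rot [ 0.04  0.03 -0.01] w 0.11 F [-0.  -0.3 -4.3] q [ 0.28  0.22  1.89 -0.    1.03 -0.66]
```

All gaps are at least 6 mm. Lowering and releasing.

Call:
{"op": "jog_arm", "data": {
  "deltas": [0.001,-0.001,0.025,0,0,0,-1,0.001,-0.001,0.05,0,0,0,-1,0.001,-0.001,0.07,0,0,0,-1,0.001,-0.001,0.08,0,0,0,-1,0.001,-0.001,0.08,0,0,0,-1,0.001,-0.001,0.08,0,0,0,-1]
}}

```text
time: 11.85
tool_pos: [0.5666, 0.1875, 0.048]
tcp_rot: [0.971, 2.985, 0.003]
wrist_force: [0.7, -0.4, -3.5]
width: 0.105
grip_force: 62.6
```

Call:
{"op": "jog_arm", "data": {
  "deltas": [0,0,0.001,0,0,0,-0.5,0,0,0.001,0,0,0,-0.2,0,0,0.001,0,0,0,0,0,0,0.001,0,0,0,0,0,0,-0.03,0,0,0,0,0,0,-0.08,0,0,0,0,0,0,-0.13,0,0,0,0,0,0,-0.15,0,0,0,0]
}}

```text
time: 12.65
tool_pos: [0.5681, 0.1882, 0.203]
tcp_rot: [0.969, 2.98, 0.008]
wrist_force: [0.4, 0.8, 1.2]
width: 0.501
grip_force: 0.0
```

Call:
{"op": "jog_arm", "data": {
  "deltas": [0,0,-0.02,0,0,0,0,-0.1,-0.08,-0.03,0,0,0,0,-0.1,-0.08,-0.03,0,0,0,0,-0.1,-0.08,-0.03,0,0,0,0,-0.1,-0.08,-0.03,0,0,0,0]
}}

```text
time: 13.15
tool_pos: [0.6001, 0.0603, 0.2273]
tcp_rot: [0.977, 2.984, -0.001]
wrist_force: [-0.4, 0.7, -0.4]
width: 0.505
grip_force: 0.0
```

```bash
python3 -c "
from h import *
from workcell import read_camera
a=read_camera('top')['color'][140:260,130:290];b=read_camera('scene')['color'][190:310,280:440]
cv2.imwrite('pics/end.png',cv2.resize(np.hstack([a,b]),None,fx=2.5,fy=2.5,interpolation=cv2.INTER_CUBIC))"
```

```text
(no output)
```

View pics/end.png

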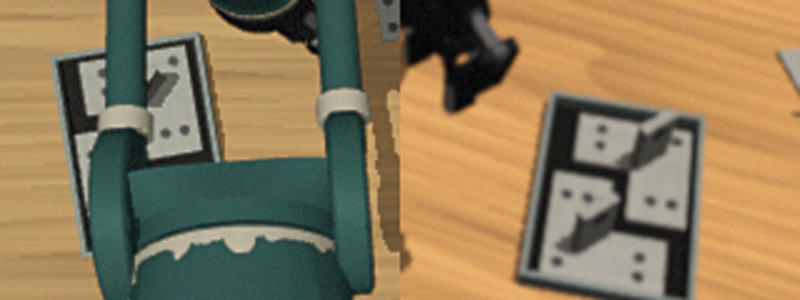

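The scene half of the picture, tray at about (610,200), shows both plates lying flat and interlocked inside the tray, and the gripper is clear of them. Handing in.

```bash
python3 -c "
from workcell import finish_job; print(finish_job())"
```

```text
the job is handed in; nothing more can be done
None
```

Both large L plates lie flat and interlocked in opposite corners of the tray, and the job was handed in at about 13 s, with no verdict returned.

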